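# Load a slide carrier under a spring stage clip

### The arm

A 6-joint arm with a two-finger parallel gripper is mounted at the origin on the work surface. World frame = base frame: x ahead of the robot, y to its left, z up, the work surface at z = 0. Lengths are in m, angles in degrees, forces in N, time in s.
With the tool pointing down it reaches from about 0.35 to 0.875 m from the base axis. Payload 4.2 kg.
Tool frame: the origin (TCP) lies midway between the tips of the shut fingers; the grasp point (between the pads) lies 19 mm behind it; z points along the fingers, y is the line along which they close (so a half turn about z gives the same grasp; the last joint's range is limited). The gripper opens to 87 mm and grips with 3 to 60 N. Pads are 19 mm wide; open, the fingers measure 117 mm over their backs; the gripper's body (75 mm by 190 mm) begins 51 mm behind the grasp point.
Start: joints at [91.708, 22.042, 0.453, 0, -68.411, -14.817], TCP at [0.142, 0.609, 0.223] pointing down, gripper open.
Joint ranges: [-179.83, 179.83], [-69.29, 118.12], [-61.27, 80.66], [-181.25, 117.63], [-171.15, -9.14], [-177.46, 177.46]. Speed limits (degrees/s): [159.86, 159.86, 180, 180, 180, 180].

### API

Orientations are given as a 3x3 rotation matrix whose columns are the frame's x, y, z axes.
In Python, from station import r, cams gives the robot as it stands.
- The arm moves only by the tool play_rows, never from a script. Its argument "commands" is text: rows parted by semicolons, each of 6 numbers parted by spaces: the shift along the world's x, y, z normalised to -1 to 1, where 1 is 30 mm, then the turn, a rotation vector about the world's x, y, z normalised to -1 to 1, where 1 is 0.15 rad. A call has 1 to 20 rows; each row shifts and turns the commanded pose from where the row before left it; what a row does not reach is not made up. A row lasts 1/10 s, in which the tool goes at most 50 mm and 8.59 degrees, less where a joint would pass 70% of its speed; a pose out of reach is approached as far as the arm can. A call with a number of a shift or a turn outside -1 to 1 is refused whole. A call with a gripper value outside its range is refused whole. "grip" is the finger opening in mm, from 0 to 87, set as the call begins (left out, the last holds). The fingers move at their own pace and stop on an object; the grip force is fixed at half the most. Time passes only in rows, so rows that do not move let the fingers close. It gives the time, the measured TCP pose, the force, the opening and the grip force at its end, in the units of the state.
- r.sense(): the state, without advancing time (a new reading comes with each control period).
- cams.capture(name): name is "scene" or "top" or "wrist"; returns (picture, depth): 480x640x3 uint8, blue, green, red; 480x640 float32, m along the optical axis (not along the pixel's ray), 0 where there is no reading.
- cams.camera_info(name): a dict with "mtx" (3x3 intrinsics, pixels), "k1" (the pictures are not rectified: a ray, as slopes to the right and down, at radius r is drawn at 1 + k1 r^2 times it, then the intrinsics apply), "R" (3x3) and "t" (3): a world point X has camera coordinates R X + t. Camera axes: x right, y down, z forward; pixel columns grow to the right and rows downward; lengths in m; the calibration is good to about 2 mm. A picture is of the moment at which its call begins: read the wrist's pose just before it. camera_info takes no time and is no camera call; for the wrist camera it gives the pose at the moment of the call.
- r.finish_job(): hands the job in; it is judged then, once.
The state is a dict: "time_s": time; "joints": joint angles; "joint_velocities": joint speeds; "effort": joint torques, N m; "tcp_pos": TCP position; "ee_rot": TCP orientation; "wrist_force": force on the tool from outside, world axes, zero at the start; "moment": the same for the moment, N m; "gripper_width": opening from 0.0 (shut) to 1.0 (fully open); "gripper_force": force on a finger pad.
Only numpy, scipy, OpenCV 4.12 (cv2) and the standard library are available. Lean on these libraries where they do the work, as an engineer would, in place of code of your own. Each camera call takes 0.05 s, during which the arm holds its last target. There are 200 camera calls.

### The job

On the microscopy viewing stage, press the red thumb bar of the spring clip down with one fingertip and, while holding it down, push the yellow slide carrier with the other fingertip along its channel, under the raised clip nose, until it is fully home against the end stop. Then release the bar so that the clip comes down on the carrier, and move clear. Only push the carrier, never lift it, and leave the other things on the desk where they stand.

Things in the scene. Friction and masses are not known exactly. Their poses are not given: they have to be found in the camera images.
- stage: White viewing stage, black flat top 40 mm above the desk, fixed. Origin: at desk level under the carrier channel's centre line; the stage spans x -125 to +105, y -53 to +97 mm. +x: the way the carrier is pushed (roughly away from the robot), +y: left, towards the thumb bar, z up. Coordinates below are in this frame.
- end_stop (a point): Middle of the foot of the end stop's near face, on the stage top at x = +56, y = 0 mm: an aluminium bar 7 mm high across the channel. The channel runs along the stage's x at y = 0, 33 mm wide between two aluminium rails, 4 mm wide and 5 mm high, from x = -105 to the stop; its -x end is open.
- carrier: Loose yellow slide carrier with a glass slide set in it, 76 mm long (its x) by 30 mm wide by 8 mm thick, 28 to 56 g. Origin: centre of its underside. It lies flat on the stage top in the channel, its x along the stage's x, its front end short of the clip nose. Fully home its origin is at x = +18 mm of the stage, its rear end at x = -20 mm.
- clip (a joint): Rocker spring clip: hinge angle in rad, 0 at rest, 0.30 with the thumb bar fully down on its stop. The hinge axis runs along the stage's x at y = +42 mm, 11 mm above the stage top. About 3 N on the bar starts it, 5 N presses it fully; it springs back when let go. The carrier passes under the nose only above 0.19, and the clip released onto the carrier rests at about 0.19.
- thumb_bar (a point): Middle of the top of the clip's red ribbed thumb bar; moves with the clip. The bar spans x = -105 to -15 mm of the stage, is 26 mm wide, its middle at y = +68 mm when pressed. At rest its outer edge is tilted up and its middle is 12 mm above the stage top; fully pressed it is level, 4 mm above the stage top. A fingertip can slide along it while pressing.
- clip_nose (a point): Underside of the steel clip nose (10 x 10 mm) over the channel at x = +30, y = +4 mm of the stage. At rest it is 1 mm above the stage top and blocks the carrier; pressing the bar raises it, to 12 mm above the stage top when fully pressed.
- stain_bottle: Bystander, leave alone: small amber bottle, 26 mm across, 50 mm tall, standing on the stage top beyond the end stop, to the left. Origin: centre of its underside.
- dish: Bystander, leave alone: clear round dish, 60 mm across, 15 mm tall, on the desk to the right of the stage. Origin: centre of its underside.
- beaker_white: Bystander, leave alone: white plastic beaker, 70 mm across, 75 mm tall. Origin: centre of its underside.
- beaker_glass: Bystander, leave alone: glass beaker, 66 mm across, 80 mm tall. Origin: centre of its underside.
- slide_box: Bystander, leave alone: red and white box of slides, 78 x 98 x 36 mm. Origin: centre of its underside.
- tweezers: Bystander, leave alone: steel tweezers lying flat, 120 mm long, 6 mm high. Origin: centre of its underside.
- dropper: Bystander, leave alone: dropper lying flat, red bulb and collar, glass tube, 120 mm long, 22 mm high. Origin: centre of its underside.
There are look-alikes about, which are no part of the job. What is shaped like the carrier but orange or turquoise is not meant.

How it is judged (in metres and radians):
On the way, in this order (a step that is already met when the one before it is completed fails the run):
1. a fingertip presses the clip's bar down while the carrier is still short of the nose (value of joint clip above 0.2 rad and contact force between the fingers and clip above 0.5 N and x of carrier in the frame of stage below -0.009 m), for 0.1 s.
2. with the bar held down by the fingers, the fingers also push the carrier beneath the nose (value of joint clip above 0.19 rad and contact force between the fingers and clip above 0.5 N and contact force between the fingers and carrier above 0.05 N and x of carrier in the frame of stage above -0.005 m), for 0.02 s.
3. the carrier is fully home while the bar is still held down (value of joint clip above 0.19 rad and contact force between the fingers and clip above 0.5 N and x of carrier in the frame of stage above 0.0145 m), for 0.1 s.
At the end, for the whole second after the job is handed in: The carrier lies flat and at rest in its channel, within 3.5 mm of fully home against the end stop, and the released clip presses on it (over 0.5 N, clip angle 0.13 to 0.23 rad) (x of carrier in the frame of stage between 0.0145 and 0.021 m and y of carrier in the frame of stage between -0.004 and 0.004 m and z of carrier in the frame of stage between 0.037 and 0.043 m and angle between carrier's own z axis and vertical below 0.06 rad and angle between the x axis of carrier and the x axis of stage, either way round below 0.1 rad and value of joint clip between 0.13 and 0.23 rad and contact force between clip and carrier above 0.5 N and linear speed of carrier below 0.01 m/s); the robot touches nothing.
It fails at once if the carrier is lifted (more than 8 mm) or tipped (more than 0.25 rad) (z of carrier in the frame of stage above 0.048 m or angle between carrier's own z axis and vertical above 0.25 rad).
It fails at once if a bystander is moved more than 20 mm (distance of any of stain_bottle, dish, beaker_white, beaker_glass, slide_box, tweezers, dropper from where it was at the start of the episode above 0.02 m).
It fails at once if an upright bystander is tipped over (angle between any of stain_bottle, dish, beaker_white, beaker_glass, slide_box's own z axis and vertical above 0.4 rad).
It also fails if it takes over 35 s, if anything falls off the work surface, if the arm or the gripper's body presses on something with over 40 N, if the wrist force passes 120 N, or if a joint passes its speed limit or range.

## Working session

There is one attempt and no reset: what is moved stays moved. The work goes in short steps, Python scripts to look and compute and a tool call to move; the robot and the scene stay as the last step left them, time stands still between calls to the robot, and variables do not carry over. Pictures are saved under pics/ and viewed, at most 10 in all, crops included, and the job is handed in when it is done.

Besides the shell and the picture viewer there is one more tool, called after "Call:" as name(argument=value, ...) on one line, values as JSON. play_rows: Moves the arm, as the interface text tells. Scaled input: -1 to 1 covers 30 mm each way for a shift and 0.15 rad each way for a turn. Its arguments: {"type":"object","properties":{"commands":{"type":"string"},"grip":{"type":"number"}},"required":["commands"]}

```bash
mkdir -p pics; ls; python3 - <<'E'
from station import r,cams
import cv2,numpy as np
for n in("scene","top"):
    p,d=cams.capture(n);cv2.imwrite(f"pics/{n}0.png",p);np.save(f"pics/{n}0.npy",d)
    i=cams.camera_info(n);print(n,i)
s=r.sense();print(s['time_s'],s['tcp_pos'],s['ee_rot'],s['gripper_width'])
E
```

```text
pics
scene {'mtx': array([[572.56972979,   0.        , 331.11500594],
       [  0.        , 572.56972979, 239.40145112],
       [  0.        ,   0.        ,   1.        ]]), 'k1': 0.04773703824041383, 'R': array([[ 0.18461698,  0.98278703, -0.00679865],
       [ 0.72144706, -0.14021523, -0.67812523],
       [-0.66740595,  0.12028857, -0.73491493]]), 't': array([-0.10143406, -0.34253599,  1.68898185])}
top {'mtx': array([[474.85346182,   0.        , 324.73818546],
       [  0.        , 474.85346182, 232.10710068],
       [  0.        ,   0.        ,   1.        ]]), 'k1': 0.010581149957602995, 'R': array([[ 0.0226355 , -0.99927962,  0.030461  ],
       [-0.98589261, -0.02736581, -0.16512686],
       [ 0.1658415 , -0.02629354, -0.98580183]]), 't': array([-0.02945313,  0.51817418,  1.03480676])}
0.1 [0.1415969  0.60818593 0.22156933] [[ 9.73903124e-01 -2.26963781e-01 -3.82337774e-04]
 [-2.26964094e-01 -9.73901226e-01 -1.92418709e-03]
 [ 6.43615526e-05  1.96074877e-03 -9.99998076e-01]] 1.0018351932273228
```

View pics/top0.png

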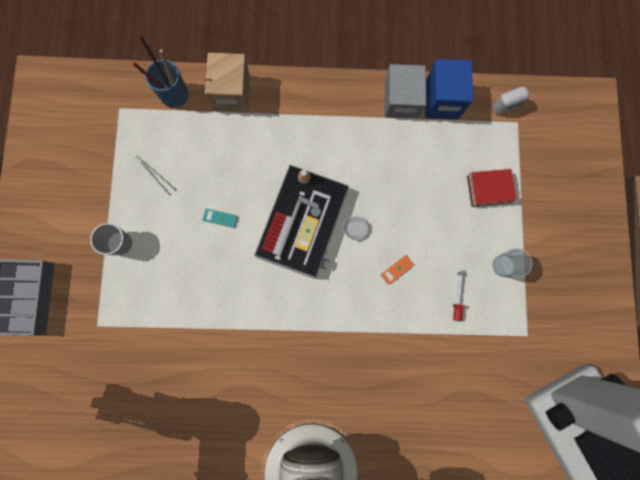

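View pics/scene0.png

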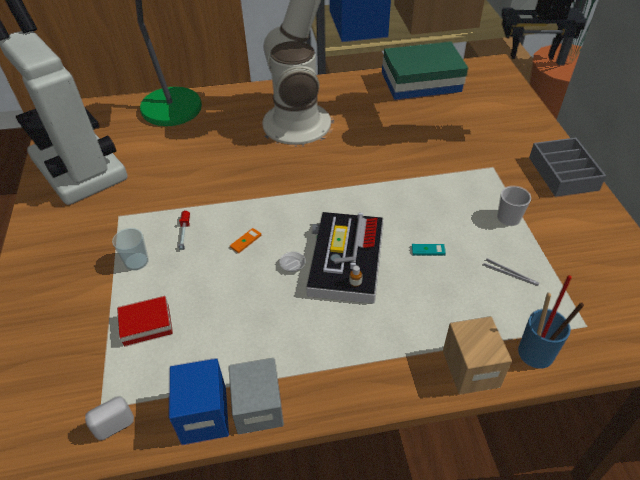

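The top view shows the stage at about (303,222), the red thumb bar at (277,232), and the clip nose at about (313,211). There are three carrier shapes: yellow at (307,233), orange at (397,270) and turquoise at (220,218). The yellow one is the target because it lies in the stage channel. I'll confirm that in a crop and measure it.

```bash
cat > h.py <<'E'
import cv2,numpy as np
from station import r,cams
def ray(i,uv):
    K=np.array(i['mtx']);R=np.array(i['R']);t=np.array(i['t'])
    q=(np.atleast_2d(uv)-K[:2,2])/K[0,0]; s=q.copy()
    for _ in range(10): s=q/(1+i['k1']*(s**2).sum(1,keepdims=True))
    d=np.c_[s,np.ones(len(s))]@R
    return -R.T@t,d
def onplane(i,uv,z):
    c,d=ray(i,uv); return c+d*((z-c[2])/d[:,2:])
def proj(i,X):
    x=np.atleast_2d(X)@np.array(i['R']).T+i['t']; s=x[:,:2]/x[:,2:]
    s=s*(1+i['k1']*(s**2).sum(1,keepdims=True)); K=np.array(i['mtx'])
    return s*K[0,0]+K[:2,2]
def big(m):
    c,_=cv2.findContours(m.astype(np.uint8),cv2.RETR_EXTERNAL,cv2.CHAIN_APPROX_NONE)
    return max(c,key=cv2.contourArea)
E
python3 - <<'E'
from h import *
for n,(u0,v0,u1,v1) in dict(top=(240,150,370,290),scene=(290,195,400,310)).items():
    p=cv2.imread(f"pics/{n}0.png"); i=cams.camera_info(n)
    c=p[v0:v1,u0:u1]; hsv=cv2.cvtColor(c,cv2.COLOR_BGR2HSV)
    cv2.imwrite(f"pics/{n}crop.png",cv2.resize(c,None,fx=4,fy=4,interpolation=cv2.INTER_CUBIC))
    H,S,V=hsv[...,0],hsv[...,1],hsv[...,2]
    for nm,m,z in (("yellow",(H>20)&(H<35)&(S>120)&(V>100),.048),("red",((H<8)|(H>172))&(S>130)&(V>60),.052),("black",(V<45),.040)):
        k=big(m if nm!="black" else cv2.morphologyEx(m.astype(np.uint8),cv2.MORPH_CLOSE,np.ones((15,15))))
        b=cv2.minAreaRect(k); bx=cv2.boxPoints(b)+[u0,v0]
        w=onplane(i,bx,z)[:,:2]; print(n,nm,cv2.contourArea(k),bx.round(0).tolist(),(w*1000).round(0).tolist(),"mid",(w.mean(0)*1000).round(1),"sides",np.linalg.norm(w-np.roll(w,1,0),axis=1).round(3))
        e=w[1]-w[0],w[2]-w[1]; e=max(e,key=np.linalg.norm); print(" yaw",np.degrees(np.arctan2(e[1],e[0])))
E
```

```text
top yellow 92.0 [[295.0, 247.0], [307.0, 215.0], [319.0, 219.0], [306.0, 251.0]] [[482.0, 50.0], [557.0, 24.0], [548.0, -2.0], [473.0, 24.0]] mid [515.  24.] sides [0.028 0.079 0.028 0.079]
 yaw -18.996632686110257
top red 398.0 [[261.0, 248.0], [275.0, 210.0], [286.0, 214.0], [271.0, 252.0]] [[476.0, 126.0], [564.0, 97.0], [555.0, 73.0], [468.0, 102.0]] mid [516.   99.5] sides [0.025 0.092 0.025 0.092]
 yaw -18.18256899300666
top black 5522.5 [[256.0, 254.0], [289.0, 165.0], [347.0, 187.0], [314.0, 275.0]] [[466.0, 136.0], [675.0, 70.0], [628.0, -66.0], [421.0, 4.0]] mid [547.4  36.3] sides [0.139 0.219 0.144 0.218]
 yaw -17.51080574184646
scene yellow 315.5 [[329.0, 251.0], [334.0, 224.0], [347.0, 226.0], [343.0, 253.0]] [[554.0, -4.0], [474.0, 22.0], [487.0, 51.0], [566.0, 23.0]] mid [520.2  22.8] sides [0.03  0.084 0.032 0.084]
 yaw 161.72570103692482
scene red 279.5 [[363.0, 247.0], [366.0, 217.0], [377.0, 218.0], [373.0, 248.0]] [[560.0, 70.0], [469.0, 100.0], [478.0, 124.0], [569.0, 93.0]] mid [519.1  96.9] sides [0.024 0.096 0.026 0.096]
 yaw 161.93919609821717
scene black 4044.5 [[307.0, 286.0], [315.0, 210.0], [382.0, 218.0], [373.0, 293.0]] [[637.0, -69.0], [413.0, -13.0], [468.0, 138.0], [683.0, 66.0]] mid [550.4  30.4] sides [0.143 0.231 0.161 0.227]
 yaw 165.9862014425331
```

View pics/topcrop.png

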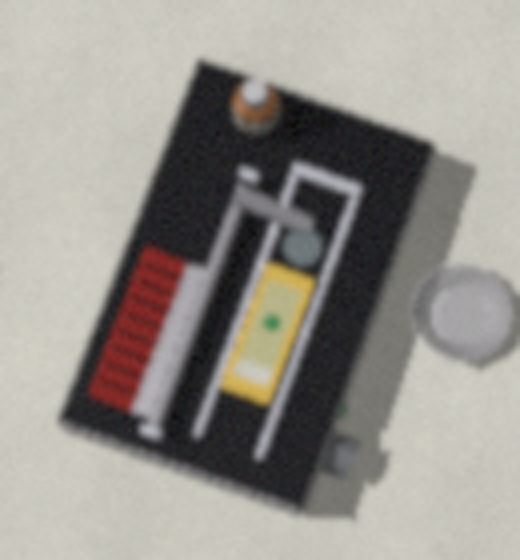

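The crop confirms it: the yellow carrier is in the channel, the red bar is to its left, and the clip nose blocks the front. Stage yaw is about -18° and its origin is near (552, 11) mm. The sizes and the bar and carrier offsets agree. Next I'll move over the start area with the finger opening at 53 mm.

Call:
play_rows(commands="0.56 -0.9 -0.03 0 0 -0.03;0.56 -0.9 -0.03 0 0 -0.03;0.56 -0.9 -0.03 0 0 -0.03;0.56 -0.9 -0.03 0 0 -0.03;0.56 -0.9 -0.03 0 0 -0.03;0.56 -0.9 -0.03 0 0 -0.03;0.56 -0.9 -0.03 0 0 -0.03;0.56 -0.9 -0.03 0 0 -0.03;0.56 -0.9 -0.03 0 0 -0.03;0.56 -0.9 -0.03 0 0 -0.03;0.56 -0.9 -0.03 0 0 -0.03;0.56 -0.9 -0.03 0 0 -0.03;0.56 -0.9 -0.03 0 0 -0.03;0.56 -0.9 -0.03 0 0 -0.03;0.56 -0.9 -0.03 0 0 -0.03;0.56 -0.9 -0.03 0 0 -0.03;0.56 -0.9 -0.03 0 0 -0.03;0.56 -0.9 -0.03 0 0 -0.03;0.56 -0.9 -0.03 0 0 -0.03;0 0 0 0 0 0", grip=53)

```text
time_s: 2.1
tcp_pos: [0.4617, 0.0933, 0.2048]
ee_rot: [[0.95, -0.313, -0.001], [-0.313, -0.95, -0.001], [-0.001, 0.001, -1.0]]
wrist_force: [0.4, -0.1, -0.7]
gripper_width: 0.605
gripper_force: 0.0
```

```bash
python3 - <<'E'
from h import *
s=r.sense();print(s['time_s'],s['tcp_pos'],np.array(s['ee_rot']).round(3).tolist(),s['gripper_width'],s['wrist_force'])
i=cams.camera_info("wrist");p,d=cams.capture("wrist");cv2.imwrite("pics/w1.png",p)
import pickle;pickle.dump(i,open("pics/w1.pkl","wb"));print(i)
H,S,V=cv2.split(cv2.cvtColor(p,cv2.COLOR_BGR2HSV))
for nm,m,z in (("yellow",(H>20)&(H<35)&(S>120)&(V>80),.048),("red",((H<8)|(H>172))&(S>130)&(V>50),.052)):
    k=big(m);bx=cv2.boxPoints(cv2.minAreaRect(k));w=onplane(i,bx,z)[:,:2]
    print(nm,bx.round().tolist(),(w*1000).round(1).tolist(),(w.mean(0)*1000).round(1),np.linalg.norm(w-np.roll(w,1,0),axis=1).round(4))
    e=max(w[1]-w[0],w[2]-w[1],key=np.linalg.norm);print(np.degrees(np.arctan2(e[1],e[0])))
E
```

```text
2.1 [0.46168037 0.09329363 0.2047687 ] [[0.95, -0.313, -0.001], [-0.313, -0.95, -0.001], [-0.001, 0.001, -1.0]] 0.6053389945459094 [ 0.38554732 -0.12248478 -0.71619585]
{'mtx': array([[394.37610087,   0.        , 315.26649067],
       [  0.        , 394.37610087, 229.92416689],
       [  0.        ,   0.        ,   1.        ]]), 'k1': -0.009618098737948028, 'R': array([[-3.13692342e-01, -9.49524421e-01,  6.99207914e-04],
       [-9.16405704e-01,  3.02943606e-01,  2.61583176e-01],
       [-2.48591434e-01,  8.14158809e-02, -9.65180684e-01]]), 't': array([0.2341231 , 0.36751527, 0.47937541])}
yellow [[355.0, 168.0], [358.0, 65.0], [399.0, 66.0], [396.0, 169.0]] [[486.4, 52.5], [559.6, 27.8], [549.0, -1.3], [475.1, 21.6]] [517.5  25.2] [0.033  0.0773 0.0309 0.0774]
-18.71294779980764
red [[270.0, 88.0], [303.0, 88.0], [303.0, 206.0], [270.0, 206.0]] [[564.3, 96.1], [556.5, 72.5], [470.7, 101.6], [479.1, 127.1]] [517.7  99.3] [0.0907 0.0249 0.0906 0.0268]
161.259023771823
```

View pics/w1.png

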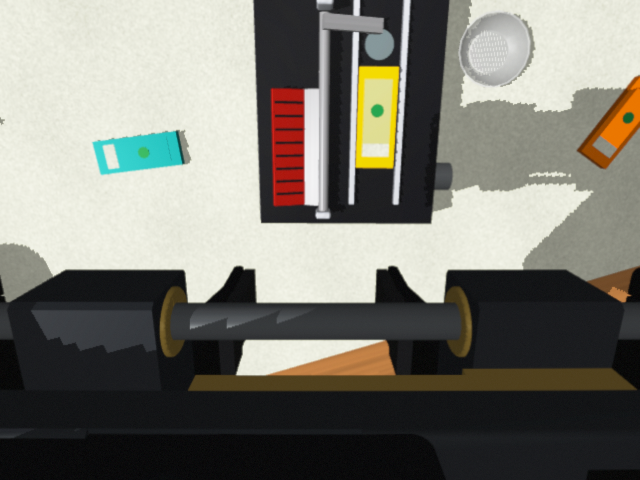

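The wrist view shows the bar at px (270–303, 88–206), the carrier at (355–399, 65–169) between the rails, and the stage aligned with the tool. The refined carrier position is (517.5, 25.2), in agreement with the top view. I'll descend with a slight roll so the carrier-side finger sits about 2 mm lower.

Call:
play_rows(commands="0.095 -0.123 -0.9 0.033 -0.011 0;0.095 -0.123 -0.9 0.033 -0.011 0;0.095 -0.123 -0.9 0.033 -0.011 0;0.095 -0.123 -0.9 0.033 -0.011 -0.03;0.095 -0.123 -0.9 0.033 -0.011 0;0 0 0 0 0 0;0 0 0 0 0 0")

```text
time_s: 2.85
tcp_pos: [0.4751, 0.0778, 0.0707]
ee_rot: [[0.95, -0.312, 0.008], [-0.312, -0.95, 0.024], [-0.0, -0.025, -1.0]]
wrist_force: [0.3, 1.1, 0.3]
gripper_width: 0.611
gripper_force: 0.0
```

```bash
python3 - <<'E'
from h import *
s=r.sense();print(s['tcp_pos'],s['wrist_force'])
p,d=cams.capture("wrist");cv2.imwrite("pics/w2.png",p)
E
```

```text
[0.47512141 0.07779084 0.07070757] [0.32269255 1.05302586 0.32638837]
```

View pics/w2.png

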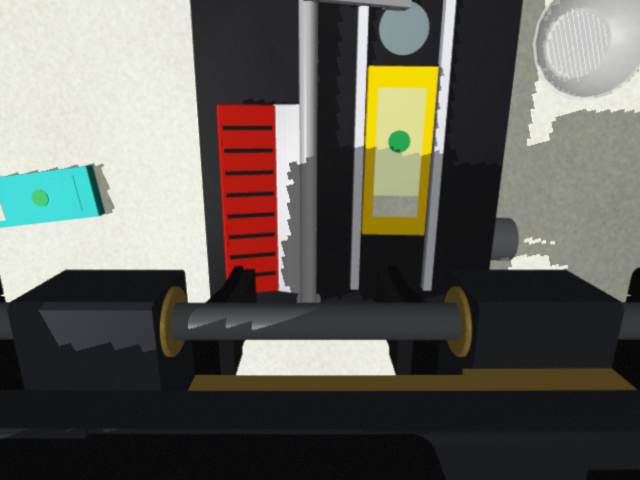

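The fingers are astride correctly: the left is over the near end of the bar and the right is behind the carrier in the channel. I'll shift 3 mm to the right and press in steps.

Call:
play_rows(commands="0.03 -0.09 -0.3 0 0 0;0 0 -0.25 0 0 0;0 0 -0.15 0 0 0;0 0 -0.1 0 0 0;0 0 0 0 0 0")

```text
time_s: 3.4
tcp_pos: [0.476, 0.0745, 0.0464]
ee_rot: [[0.95, -0.313, 0.008], [-0.313, -0.949, 0.024], [-0.0, -0.026, -1.0]]
wrist_force: [-1.7, -0.2, 4.3]
gripper_width: 0.611
gripper_force: 1.9
```

Call:
play_rows(commands="0 0 -0.06 0 0 0;0 0 -0.04 0 0 0;0 0 0 0 0 0")

```text
time_s: 3.7
tcp_pos: [0.4759, 0.074, 0.0438]
ee_rot: [[0.95, -0.313, 0.008], [-0.313, -0.949, 0.024], [-0.0, -0.025, -1.0]]
wrist_force: [-1.8, -2.4, 7.1]
gripper_width: 0.607
gripper_force: 3.2
```

Call:
play_rows(commands="0.095 -0.031 0 0 0 0;0.095 -0.031 0 0 0 0;0.095 -0.031 0 0 0 0;0.095 -0.031 0 0 0 0;0.095 -0.031 0 0 0 0;0 0 0 0 0 0")

```text
time_s: 4.3
tcp_pos: [0.4889, 0.0695, 0.0435]
ee_rot: [[0.95, -0.313, 0.005], [-0.313, -0.949, 0.024], [-0.003, -0.024, -1.0]]
wrist_force: [-4.4, 1.4, 6.8]
gripper_width: 0.606
gripper_force: 3.5
```

```bash
python3 - <<'E'
from h import *
p,d=cams.capture("wrist");cv2.imwrite("pics/w3.png",p)
E
```

```text
(no output)
```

View pics/w3.png

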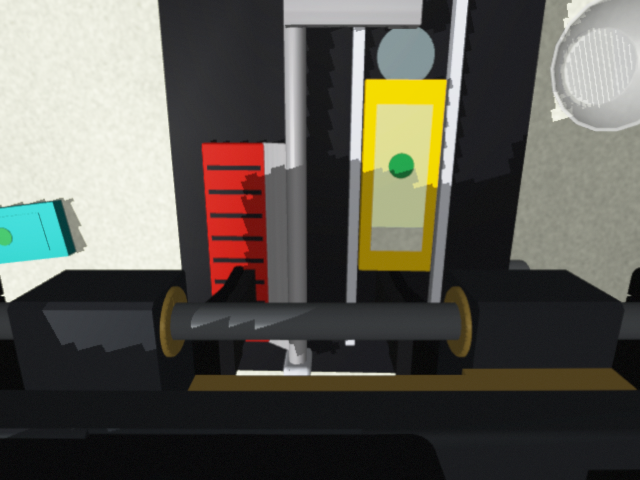

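The bar is pressed level, the nose arm is raised, and the finger is at the carrier's rear (px 395,270). I'll keep pushing.

Call:
play_rows(commands="0.127 -0.042 0 0 0 0;0.127 -0.042 0 0 0 0;0.127 -0.042 0 0 0 0;0.127 -0.042 0 0 0 0;0.127 -0.042 0 0 0 0;0.127 -0.042 0 0 0 0;0.127 -0.042 0 0 0 0;0.127 -0.042 0 0 0 0;0.127 -0.042 0 0 0 0;0 0 0 0 0 0")

```text
time_s: 5.35
tcp_pos: [0.523, 0.0581, 0.0436]
ee_rot: [[0.95, -0.313, 0.005], [-0.313, -0.949, 0.024], [-0.003, -0.024, -1.0]]
wrist_force: [-5.5, -0.8, 8.2]
gripper_width: 0.613
gripper_force: 3.8
```

Call:
play_rows(commands="0.095 -0.031 0 0 0 0;0.095 -0.031 0 0 0 0;0.095 -0.031 0 0 0 0;0 0 0 0 0 0")

```text
time_s: 5.75
tcp_pos: [0.5313, 0.0553, 0.0436]
ee_rot: [[0.95, -0.313, 0.004], [-0.313, -0.949, 0.024], [-0.003, -0.024, -1.0]]
wrist_force: [-5.4, 0.9, 8.3]
gripper_width: 0.608
gripper_force: 4.0
```

```bash
python3 - <<'E'
from h import *
p,d=cams.capture("wrist");cv2.imwrite("pics/w4.png",p)
E
```

```text
(no output)
```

View pics/w4.png

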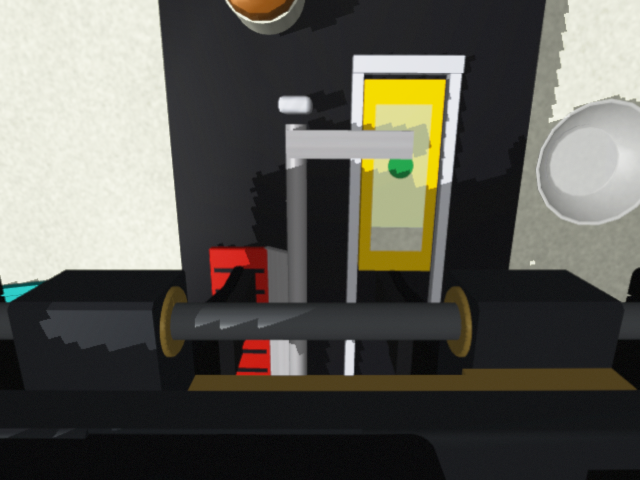

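The carrier passes under the nose with its front edge at row 79. The stop's near edge is at row ~75, so about 2–3 mm remains.

Call:
play_rows(commands="0.063 -0.021 0 0 0 0;0.063 -0.021 0 0 0 0;0 0 0 0 0 0")

```text
time_s: 6.1
tcp_pos: [0.534, 0.0544, 0.0436]
ee_rot: [[0.949, -0.314, 0.002], [-0.314, -0.949, 0.024], [-0.005, -0.024, -1.0]]
wrist_force: [-9.4, 1.9, 10.2]
gripper_width: 0.607
gripper_force: 6.3
```

Call:
play_rows(commands="0.05 -0.016 0 0 0 0;0 0 0 0 0 0;0 0 0 0 0 0")

```text
time_s: 6.4
tcp_pos: [0.5341, 0.0543, 0.0436]
ee_rot: [[0.949, -0.314, -0.0], [-0.314, -0.949, 0.024], [-0.008, -0.023, -1.0]]
wrist_force: [-12.1, 6.2, 14.3]
gripper_width: 0.612
gripper_force: 8.3
```

```bash
python3 - <<'E'
from h import *
p,d=cams.capture("wrist");a=p[40:300,260:480];cv2.imwrite("pics/w5.png",cv2.resize(a,None,fx=2.2,fy=2.2,interpolation=cv2.INTER_CUBIC))
E
```

```text
(no output)
```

View pics/w5.png

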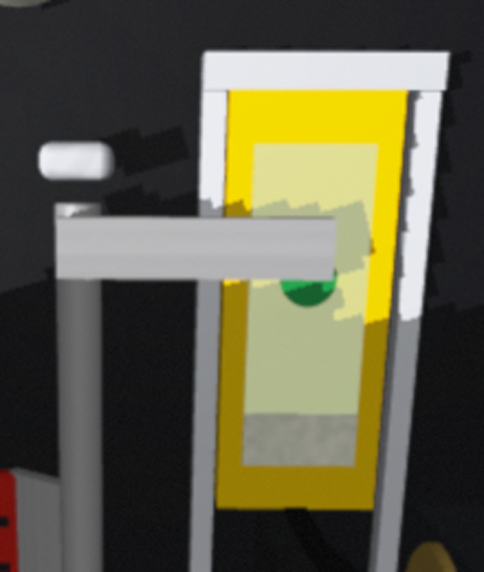

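The carrier's front end is flush against the stop and the push force has risen, so it is home. I'll back off with the bar still held, then lift.

Call:
play_rows(commands="-0.1 0.033 0 0 0 0;-0.16 0.053 0 0 0 0;-0.1 0.033 0 0 0 0;0 0 0 0 0 0;0 0 0.1 0 0 0;0 0 0.15 0 0 0;0 0 0.2 0 0 0;0 0 0.4 0 0 0;0 0 0.8 0 0 0;0 0 1 0 0 0;0 0 1 0 0 0;0 0 1 0 0 0;0 0 0 0 0 0;0 0 0 0 0 0")

```text
time_s: 7.85
tcp_pos: [0.5273, 0.0577, 0.1839]
ee_rot: [[0.95, -0.314, 0.009], [-0.314, -0.949, 0.026], [0.001, -0.027, -1.0]]
wrist_force: [0.2, -0.9, -0.8]
gripper_width: 0.609
gripper_force: 0.0
```

```bash
python3 - <<'E'
from h import *
i=cams.camera_info("wrist");p,d=cams.capture("wrist");cv2.imwrite("pics/w6.png",p)
print(r.sense()['wrist_force'])
H,S,V=cv2.split(cv2.cvtColor(p,cv2.COLOR_BGR2HSV))
k=np.vstack([c for c in cv2.findContours(((H>20)&(H<35)&(S>120)&(V>80)).astype(np.uint8),0,1)[0] if cv2.contourArea(c)>60])
bx=cv2.boxPoints(cv2.minAreaRect(k));w=onplane(i,bx,.048)[:,:2].mean(0)*1000
print(w,(w-[517.5,25.2])@[.949,-.315])
E
```

```text
[-0.30325661 -0.13692248  0.02387626]
[516.41382971  67.44368937] -14.33753776246338
```

View pics/w6.png

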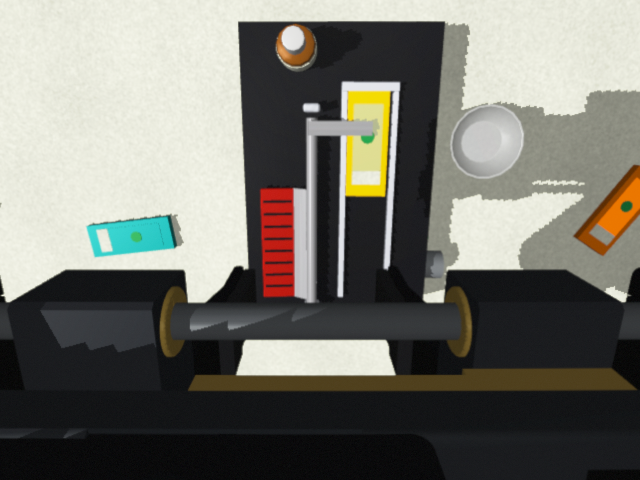

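The carrier (px 346–392, 90–196) is flush against the stop (row ~90), with the clip nose down on it, and the gripper is clear. The printed centre is wrong because the mask also caught the gripper's brass, so I'm relying on the picture. Handing in.

```bash
python3 -c "
from station import r
print(r.finish_job())"
```

```text
the job is handed in; nothing more can be done
None
```

The yellow carrier is home against the end stop with the clip released onto it and the arm clear; I confirmed this from the wrist picture, but the hand-in returned no verdict.

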